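# Clip the sprung lid of the sample cell shut

## Robot

A 6-joint arm with a two-finger parallel gripper is mounted at the origin on a cart in front of the work surface, level with it; the furniture and walls round the work are solid. World frame = base frame: x ahead of the robot, y to its left, z up, the work surface at z = 0. Lengths are in m, angles in degrees, forces in N, time in s.
With the tool pointing down it reaches from about 0.325 to 0.875 m from the base axis. Payload 4.4 kg.
Tool frame: the origin (TCP) lies at the very end of the fingers, on their centre line; the grasp point (between the pads) lies 19 mm behind it; z points along the fingers, y is the line along which they close (so a half turn about z gives the same grasp; the last joint's range is limited). The gripper opens to 85 mm and grips with 20 to 120 N. Pads are 22 mm wide; open, the fingers measure 114 mm over their backs; the gripper's body (76 mm by 85 mm) begins 54 mm behind the grasp point. The pads swing forward as they close: fully open they stand 13 mm farther back than shut.
Start: joints at [-81.79, 11.837, 88.321, -0, 79.842, -8.623], TCP at [0.167, -0.55, 0.231] pointing down, gripper open.
Joint ranges: [-156.59, 156.59], [-49.26, 127.26], [12.9, 141.05], [-63.56, 243.56], [4.71, 150.69], [-161.64, 161.64]. Speed limits (degrees/s): [159.86, 159.86, 180, 180, 180, 180].

## Interface

Orientations are given as a 3x3 rotation matrix whose columns are the frame's x, y, z axes.
In Python, from cell import ctrl gives the robot as it stands.
- The arm moves only by the shell command python3 -m creep 'ROWS' [OPENING] [FORCE]. ROWS is JSON, a list of rows, each an object of numbers: "dx", "dy", "dz": the shift along the tool's x, y, z in m; "turn": the turn about the tool's z in rad. In form: [{"dx": .., "dy": .., "dz": .., "turn": ..}, ...]. A call has 1 to 12 rows; each row shifts and turns the commanded pose from where the row before left it, along the tool's axes as they then stand; what a row does not reach is not made up. A row lasts 1/12 s, in which the tool goes at most 41.7 mm and 7.16 degrees, less where a joint would pass 70% of its speed; a pose out of reach is approached as far as the arm can. A call with a gripper value outside its range is refused whole. OPENING is the closure, from -1 (fully open) to 1 (shut), set as the call begins (- or left out, the last holds). The fingers move at their own pace and stop on an object; FORCE is the grip in N (left out, the last holds). Time passes only in rows, so rows that do not move let the fingers close. It gives the time, the measured TCP pose, the force, the opening and the grip force at its end, in the units of the state.
- ctrl.get_obs(): the state, without advancing time (a new reading comes with each control period).
- ctrl.grab_frame(name): name is "scene" or "side" or "wrist"; returns a dict with "image" (400x640x3 uint8, red, green, blue), "camera_matrix" (3x3 intrinsics, pixels), "k1" (the pictures are not rectified: a ray, as slopes to the right and down, at radius r is drawn at 1 + k1 r^2 times it, then the intrinsics apply), "view" (4x4, takes a point from world to camera coordinates); the wrist camera has in their place "T_tool_cam" (4x4, takes a point from camera to tool coordinates, whose origin is the TCP and whose axes are the flange's). Camera axes: x right, y down, z forward; pixel columns grow to the right and rows downward; lengths in m; the calibration is good to about 2 mm. A picture is of the moment at which its call begins: read the wrist's pose just before it. There is no depth.
- ctrl.job_done(): hands the job in; it is judged then, once.
The state is a dict: "time": time; "q": joint angles; "dq": joint speeds; "tau": joint torques, N m; "tcp_pos": TCP position; "ee_rot": TCP orientation; "ft_force": force on the tool from outside, world axes, zero at the start; "wrist_torque": the same for the moment, N m; "gripper_width": opening from 0.0 (shut) to 1.0 (fully open); "finger_force": force on a finger pad.
Only numpy, scipy, OpenCV 4.12 (cv2) and the standard library are available. Lean on these libraries where they do the work, as an engineer would, in place of code of your own. Each camera call takes 0.05 s, during which the arm holds its last target. There are 200 camera calls.

## Task

Take the self-closing clip off its parking post by squeezing its two finger plates together, and set it, still squeezed open, over the head of the sample cell. Feel for the sprung lid and gently press it down with the clip until the clip's hooks are below the two lugs, then let the clip close and let go, so that its hooks grip under the lugs and the clip alone keeps the lid pressed down. Do not ram the lid against its end stop, and leave the glassware and the stopper where they are.

Things in the scene. Friction and masses are not known exactly. Their poses are not given: they have to be found in the camera images.
- clip_grip (a point): Self-closing clip of bright steel, upright on its stand; point midway between its two finger plates, 34 mm above the bridge's underside. z up, y from plate to plate (squeeze along y). Plates 22 mm wide along x, 8 to 48 mm above the bridge's underside, on pins at its foot. At rest they lean outward: 55 mm over the top edges, 48 mm at this point; squeezed home they are parallel, 33.5 mm outside.
- clip_bridge (a point): Centre of the underside of the clip's bridge (block 18 x 26 mm that bears on post or lid). A leg beside it on each side (62 mm outside when open) ends in an inward hook, 18 mm wide along x, 4 mm thick. Squeezed home: hook tips at y = +-22 mm, upper faces 24 mm, undersides 28 mm below this point; closed: tips at +-13 mm, upper edges 25 mm below.
- clip_jaw (a joint): opening angle (rad) of the clip's jaws: 0 closed, 0.262 squeezed home (fully open, firm stop); latched under the cell's lugs it stays near 0.04, caught on the lugs' ends above 0.12. Both plates move together; the springs need about 14 N on the plates to squeeze home, and close the hooks with about 8 N each. The clip weighs about 110 g.
- stand: Parking stand, fixed: grey foot 75 x 75 x 8 mm, white post 20 mm along x, 24 mm along y, top 50 mm above the bench. The clip straddles it loosely, bridge on top, hooks beside it, clip y along stand y. Origin: centre of the foot's underside, z up.
- cell: Sample cell, fixed: round grey foot 80 mm across, threaded pillar, aluminium head 24 mm along x, 29 mm along y, with one lug on its +y and one on its -y side (20 mm wide along x, 5 mm thick, 37 mm over both), a sprung round steel lid 25 mm across on top, centred on the z axis. Origin: centre of the foot's underside, z up.
- cell_pillar (a point): Foot of the cell's pillar, 22 mm above the bench, on its axis. The head is screwed up or down on the pillar and its height is NOT reported: lug undersides 50 to 80 mm above the bench, free lid's top 30 mm higher. The lid starts to move at 3 N, gains 0.25 N/mm, stops after 15 mm. The hooks pass below the lugs when it is over 6 mm down; latched, it stays about 5 mm down.
- flask_50_mid (a point): small conical glass flask, bystander, 51 mm across, 85 mm tall; the point is half-way up on its axis
- beaker_150_mid (a point): glass beaker, bystander, 62 mm across, 80 mm tall; the point is half-way up on its axis
- stopper_green_mid (a point): rubber stopper, bystander, standing between cell and stand, 33 mm across, 27 mm tall; the point is half-way up on its axis
Things that resemble listed ones, but are neither listed nor needed, are in the scene too. Of the things shaped like the part that bears clip_grip, the bare steel one is meant.

How it is judged:
By the outcome, as a careful person would: the job done as asked, in the order asked, and still so for the second after the job is handed in, with the robot touching nothing.
It also fails if it takes over 40 s, if anything falls off the work surface, if the arm or the gripper's body presses on something with over 40 N, if the wrist force passes 120 N, or if a joint passes its speed limit or range.

## Working session

There is one attempt and no reset: what is moved stays moved. The work goes in short steps, Python scripts to look and compute and a shell command to move; the robot and the scene stay as the last step left them, time stands still between calls to the robot, and variables do not carry over. Pictures are saved under pics/ and viewed, at most 10 in all, crops included, and the job is handed in when it is done.

```bash
ls; mkdir -p pics; cat > h.py <<'E'
import numpy as np, cv2
from cell import ctrl
def grab(name,fn):
    o=ctrl.get_obs(); f=ctrl.grab_frame(name)
    K=np.array(f["camera_matrix"]);k1=f["k1"]
    if name=="wrist":
        T=np.eye(4);T[:3,:3]=np.array(o["ee_rot"]);T[:3,3]=o["tcp_pos"]
        V=np.linalg.inv(T@np.array(f["T_tool_cam"]))
    else: V=np.array(f["view"])
    cv2.imwrite(f"pics/{fn}.png",f["image"][:,:,::-1]); np.savez(f"pics/{fn}.npz",K=K,k1=k1,V=V)
def load(fn):
    d=np.load(f"pics/{fn}.npz");return d["K"],float(d["k1"]),d["V"]
def ray(fn,u,v):
    K,k1,V=load(fn)
    p=cv2.undistortPoints(np.array([[[u,v]]],float),K,np.array([k1,0,0,0,0.]) )[0,0]
    R=V[:3,:3];c=-R.T@V[:3,3];d=R.T@np.array([p[0],p[1],1]);return c,d/np.linalg.norm(d)
def onz(fn,u,v,z):
    c,d=ray(fn,u,v);return c+d*(z-c[2])/d[2]
def tri(obs):
    A=0;b=0
    for fn,u,v in obs:
        c,d=ray(fn,u,v);P=np.eye(3)-np.outer(d,d);A=A+P;b=b+P@c
    return np.linalg.solve(A,b)
def proj(fn,X):
    K,k1,V=load(fn);return cv2.projectPoints(np.atleast_2d(np.array(X,float)),cv2.Rodrigues(V[:3,:3])[0],V[:3,3],K,np.array([k1,0,0,0,0.]))[0][:,0]
E
python3 - <<'E'
from h import *
print(ctrl.get_obs())
for n in ("scene","side","wrist"): grab(n,n+"0"); K,k,V=load(n+"0"); print(n,K.tolist(),k,(-V[:3,:3].T@V[:3,3]).round(3),V[2,:3].round(2))
E
```

```text
pics
{'time': 0.0, 'q': array([-8.17895045e+01,  1.18858701e+01,  8.84049587e+01,  7.04225417e-04,
        7.98424884e+01, -8.62139740e+00]), 'dq': array([-0.00539988,  0.06343535, -0.05604991,  0.00114481, -0.10447944,
       -0.03072363]), 'tau': array([-1.87655271e-03, -3.83038330e+01, -2.91601378e+01, -3.03087982e-04,
        1.05441391e-02, -5.92001168e-07]), 'tcp_pos': array([ 0.16639799, -0.54960064,  0.23010839]), 'ee_rot': array([[ 9.57159153e-01,  2.89562174e-01, -3.20319652e-04],
       [ 2.89562126e-01, -9.57156447e-01,  2.30470039e-03],
       [ 3.60758036e-04, -2.29871752e-03, -9.99997293e-01]]), 'ft_force': array([-0.37999391, -0.19179539, -0.59106275]), 'wrist_torque': array([0.00095559, 0.02957902, 0.03362791]), 'finger_force': 0.0, 'gripper_width': 1.0006350858776303}
scene [[482.86988286928033, 0.0, 320.719680398603], [0.0, 482.86988286928033, 203.8703897025991], [0.0, 0.0, 1.0]] -0.04264389168750864 [-0.119  0.667  0.669] [ 0.61 -0.61 -0.5 ]
side [[473.10034478125175, 0.0, 313.9634839952765], [0.0, 473.10034478125175, 205.28066961602246], [0.0, 0.0, 1.0]] -0.12205011611552212 [0.55  1.028 0.484] [ 0.04 -0.94 -0.34]
wrist [[286.11454813516946, 0.0, 316.18743530798463], [0.0, 286.11454813516946, 199.61874692239044], [0.0, 0.0, 1.0]] -0.048889709016039826 [ 0.247 -0.526  0.373] [-0.31 -0.09 -0.95]
```

View pics/scene0.png

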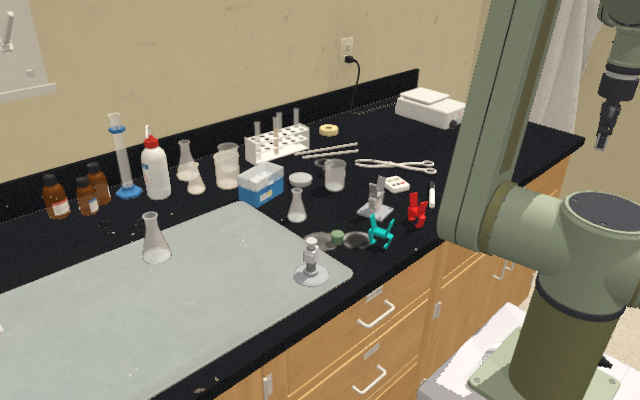

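View pics/side0.png

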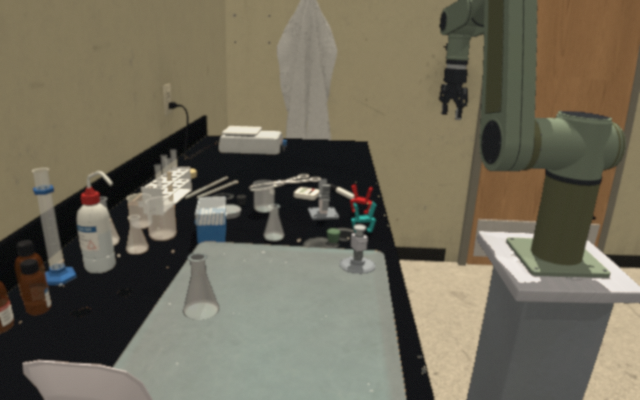

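The scene picture shows the cell (foot at 311,274, lid at 311,240), the clip on its stand (376,205), teal and red decoys (380,232 and 416,210), the stopper (337,238), the flask (297,205) and the beaker (335,176). In the side picture the cell's foot is at (358,265) and the stand at (323,213).

```bash
python3 - <<'E'
from h import *
print("cell",onz("scene0",311,274,.003),onz("side0",358,265,.003))
print("stand",onz("scene0",375,213,.008),onz("side0",323,214,.008))
print("stopper",onz("scene0",337,238,.02),onz("side0",333,238,.02))
print("flask",onz("scene0",297,218,0),"beaker",onz("scene0",335,186,0),"teal",onz("scene0",380,240,0),"red",onz("scene0",416,222,0))
print("lidtop tri",tri([("scene0",311,240),("side0",359,228)]))
# crops
a=cv2.imread("pics/scene0.png")[160:300,270:450];b=cv2.imread("pics/side0.png")[170:280,250:410]
a=cv2.resize(a,None,fx=4,fy=4,interpolation=cv2.INTER_CUBIC)
cv2.imwrite("pics/c1.png",a)
E
```

```text
cell [0.49226844 0.0814307  0.003     ] [0.48459142 0.07964091 0.003     ]
stand [ 0.56157007 -0.21877969  0.008     ] [ 0.57229021 -0.21565807  0.008     ]
stopper [ 0.53519669 -0.04467305  0.02      ] [ 0.54240748 -0.02463478  0.02      ]
flask [ 0.69246536 -0.0565262   0.        ] beaker [ 0.75169725 -0.26119954  0.        ] teal [ 0.47716347 -0.13876998  0.        ] red [ 0.46670292 -0.27444502  0.        ]
lidtop tri [0.48890938 0.08599156 0.09604944]
```

View pics/c1.png

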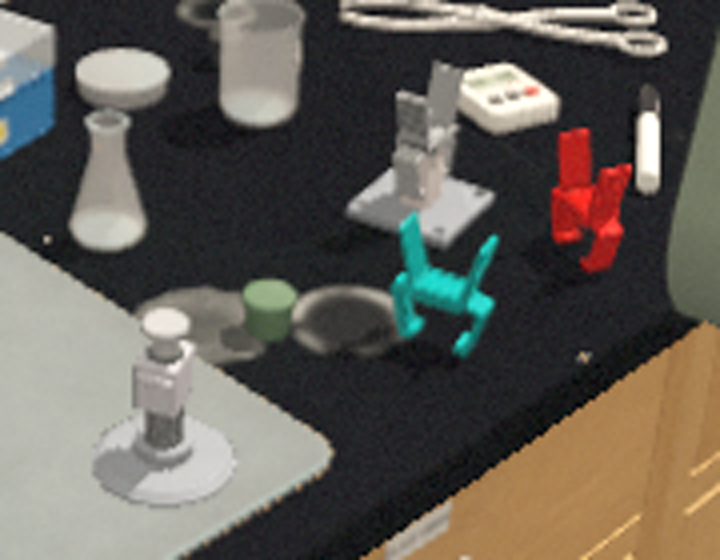

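The crop shows the bare steel clip on its post. The stand's foot corners in crop pixels are about (347,208), (445,247) and (495,195); the decoys are well clear of the clip.

```bash
python3 - <<'E'
from h import *
P=[onz("scene0",270+u/4,160+v/4,.008) for u,v in ((347,208),(445,247),(495,195))]
print(P,P[1]-P[0],P[2]-P[1],(P[0]+P[2])/2)
E
python3 -m creep '[{"dx":0.02,"dy":-0.009},{"dx":0.036,"dy":-0.016},{"dx":0.036,"dy":-0.016},{"dx":0.036,"dy":-0.016},{"dx":0.036,"dy":-0.016},{"dx":0.036,"dy":-0.016},{"dx":0.036,"dy":-0.016},{"dx":0.036,"dy":-0.016},{"dx":0.036,"dy":-0.016},{"dx":0.036,"dy":-0.016},{"dx":0.036,"dy":-0.016},{"dx":0.036,"dy":-0.016}]' -1 20
python3 -m creep '[{"dx":0.036,"dy":-0.016},{"dx":0.02,"dy":-0.009},{},{}]'
python3 - <<'E'
from h import *
grab("wrist","w1"); print(ctrl.get_obs()["tcp_pos"],ctrl.get_obs()["ee_rot"])
E
```

```text
[array([ 0.59802817, -0.18641968,  0.008     ]), array([ 0.52193195, -0.19686426,  0.008     ]), array([ 0.54161837, -0.27403138,  0.008     ])] [-0.07609622 -0.01044458  0.        ] [ 0.01968642 -0.07716712  0.        ] [ 0.56982327 -0.23022553  0.008     ]
[ 0.16644324 -0.54987677  0.23053119] [[ 9.57150325e-01  2.89591467e-01 -1.95341061e-04]
 [ 2.89591436e-01 -9.57149235e-01  1.46354977e-03]
 [ 2.36860979e-04 -1.45740624e-03 -9.99998910e-01]]validation failed for argument at $[0]...
validation failed for argument at $[0]...
```

View pics/w1.png

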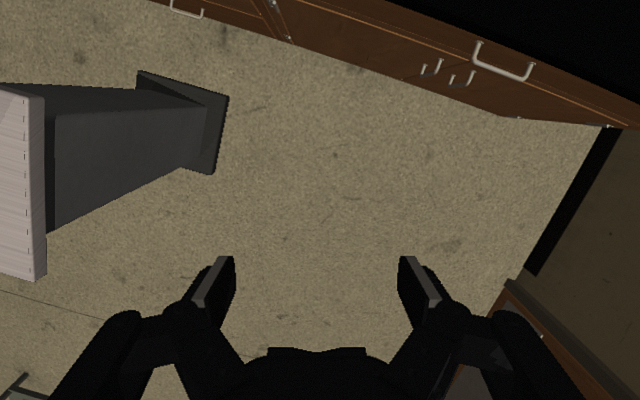

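The moves were refused, probably because every key is required, and this picture shows only the floor and the fingers at the start pose. I'll resend the rows with all four keys.

```bash

python3 -m creep '[{"dx":0.02,"dy":-0.009,"dz":0,"turn":0},{"dx":0.036,"dy":-0.016,"dz":0,"turn":0},{"dx":0.036,"dy":-0.016,"dz":0,"turn":0},{"dx":0.036,"dy":-0.016,"dz":0,"turn":0},{"dx":0.036,"dy":-0.016,"dz":0,"turn":0},{"dx":0.036,"dy":-0.016,"dz":0,"turn":0},{"dx":0.036,"dy":-0.016,"dz":0,"turn":0},{"dx":0.036,"dy":-0.016,"dz":0,"turn":0},{"dx":0.036,"dy":-0.016,"dz":0,"turn":0},{"dx":0.036,"dy":-0.016,"dz":0,"turn":0},{"dx":0.036,"dy":-0.016,"dz":0,"turn":0},{"dx":0.036,"dy":-0.016,"dz":0,"turn":0}]' -1 20
python3 -m creep '[{"dx":0.036,"dy":-0.016,"dz":0,"turn":0},{"dx":0.02,"dy":-0.009,"dz":0,"turn":0},{"dx":0,"dy":0,"dz":0,"turn":0},{"dx":0,"dy":0,"dz":0,"turn":0}]'
python3 - <<'E'
from h import *
grab("wrist","w2"); print(ctrl.get_obs()["tcp_pos"],ctrl.get_obs()["ee_rot"])
E
```

```text
time: 1.2
tcp_pos: [0.5122, -0.2512, 0.2312]
ee_rot: [[0.957, 0.29, -0.0], [0.29, -0.957, -0.0], [-0.0, -0.0, -1.0]]
ft_force: [0.5, -0.5, -0.1]
gripper_width: 1.0
finger_force: 0.0
time: 1.53
tcp_pos: [0.5579, -0.2115, 0.2307]
ee_rot: [[0.956, 0.292, -0.001], [0.292, -0.956, 0.0], [-0.001, -0.0, -1.0]]
ft_force: [-0.5, -0.3, -0.3]
gripper_width: 1.0
finger_force: 0.0
[ 0.55719412 -0.21244331  0.23077411] [[ 9.56839178e-01  2.90615101e-01 -1.28431687e-03]
 [ 2.90615304e-01 -9.56839978e-01 -3.00194665e-05]
 [-1.23760984e-03 -3.44518336e-04 -9.99999175e-01]]
```

View pics/w2.png

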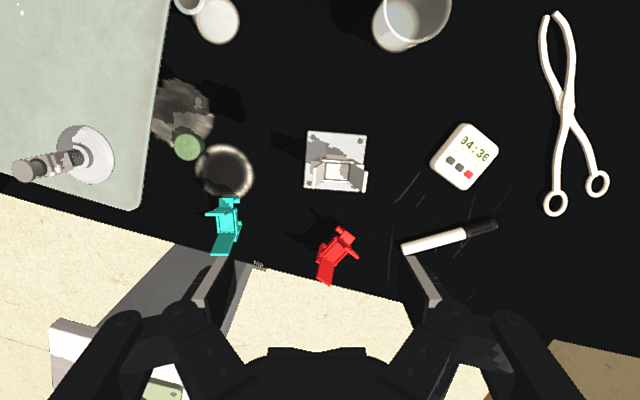

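Picture w2 shows the stand with the clip at (336,165), nearly aligned with the tool's y. The cell is at (60,160), the stopper at (188,147), and the decoys at (225,225) and (337,255). I'll zoom in on the clip and the cell.

```bash
python3 - <<'E'
from h import *
i=cv2.imread("pics/w2.png")
a=cv2.resize(i[120:200,295:375],None,fx=7,fy=7,interpolation=cv2.INTER_CUBIC)
b=cv2.resize(i[120:190,5:125],None,fx=4,fy=4,interpolation=cv2.INTER_CUBIC)[:, :240]
b=cv2.resize(i[125:189,8:68],None,fx=4,fy=4,interpolation=cv2.INTER_CUBIC)
c=np.zeros((560,800,3),np.uint8);c[:,:560]=a;c[:256,560:]=b
cv2.imwrite("pics/c2.png",c)
E
```

```text
(no output)
```

View pics/c2.png

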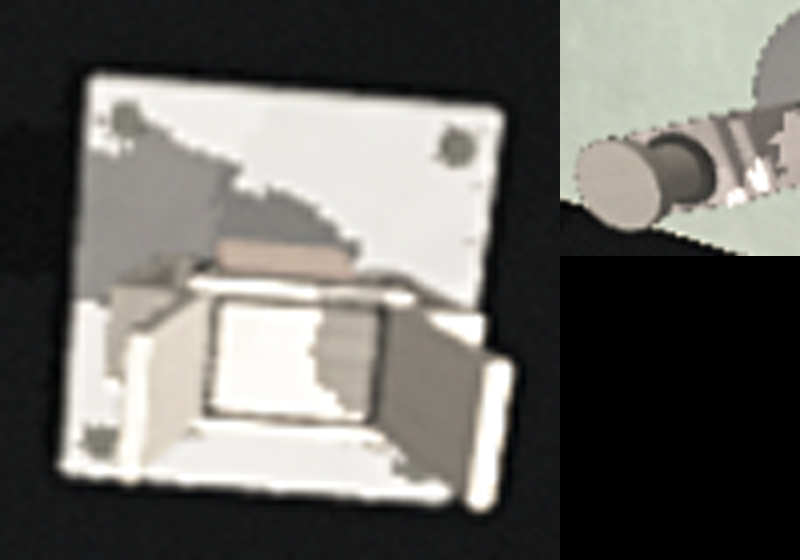

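The crop shows the leaning plates' top edges: left (138,332) to (131,478), right (500,360) to (482,508). The foot's corners are (90,75), (503,105), (60,470) and about (450,500).

```bash
python3 - <<'E'
from h import *
f=lambda u,v,z:onz("w2",295+(u-3)/7,120+(v-3)/7,z)
L0,L1,R0,R1=[f(u,v,.097) for u,v in((138,332),(131,478),(500,360),(482,508))]
print("plates",(L0+L1+R0+R1)/4,"span",(R0+R1-L0-L1)/2,np.linalg.norm((R0+R1-L0-L1)/2),L1-L0,R1-R0)
A,B,C=f(90,75,.008),f(503,105,.008),f(60,470,.008)
print("foot",(B+C)/2,B-A,C-A)
ang=lambda d:np.degrees(np.arctan2(d[1],d[0]))
print("ydir",ang((L0+L1-R0-R1)),ang(A-B),"xdir+90", ang(L0-L1)+90,ang(R0-R1)+90,ang(A-C)+90, "tool y",ang(np.array([.2906,-.9568]))+180)
# cell: lid centre w2 px
l=(8+(618-560-1.5)/4,125+(185-1.5)/4)
print("lid",l,tri([("w2",)+l,("scene0",311,241),("side0",359,228)]),tri([("w2",)+l,("scene0",270+165/4,160+322/4)]),onz("w2",*l,.096))
print("foot cell", onz("w2",82,153,.003),"stopper",onz("w2",188,147,.02))
E
```

```text
plates [ 0.57453376 -0.23058913  0.097     ] span [ 1.08354877e-02 -4.99157272e-02 -2.77555756e-17] 0.05107824989939689 [-0.0207506  -0.00523605  0.        ] [-2.13485923e-02 -5.06563781e-03 -5.55111512e-17]
foot [ 0.57492514 -0.23006293  0.008     ] [ 0.0166985  -0.07229331  0.        ] [-0.07210888 -0.01532523  0.        ]
ydir 102.24750178179583 103.00622752053245 xdir+90 104.16194801440427 103.34839715796916 101.99849277410726 tool y 106.89462363250078
lid (22.125, 170.875) [0.48787868 0.08854638 0.0966268 ] [0.48768113 0.08775698 0.0978405 ] [0.48731166 0.09037755 0.096     ]
foot cell [0.48782699 0.09643711 0.003     ] stopper [ 0.5417102  -0.04983156  0.02      ]
```

```bash

python3 -m creep '[{"dx":0.0116,"dy":0.0222,"dz":0,"turn":0},{"dx":0,"dy":0,"dz":0.015,"turn":0.0716},{"dx":0,"dy":0,"dz":0.03,"turn":0},{"dx":0,"dy":0,"dz":0.03,"turn":0},{"dx":0,"dy":0,"dz":0.03,"turn":0},{"dx":0,"dy":0,"dz":0.02,"turn":0},{"dx":0,"dy":0,"dz":0.015,"turn":0},{"dx":0,"dy":0,"dz":0.015,"turn":0},{"dx":0,"dy":0,"dz":0.01,"turn":0},{"dx":0,"dy":0,"dz":0,"turn":0},{"dx":0,"dy":0,"dz":0,"turn":0}]' -1 30
python3 - <<'E'
from h import *
grab("wrist","w3")
E
```

```text
time: 2.5
tcp_pos: [0.5741, -0.2313, 0.066]
ee_rot: [[0.976, 0.219, -0.001], [0.219, -0.976, 0.0], [-0.001, -0.001, -1.0]]
ft_force: [0.0, -0.2, 0.2]
gripper_width: 0.999
finger_force: 0.0
```

View pics/w3.png

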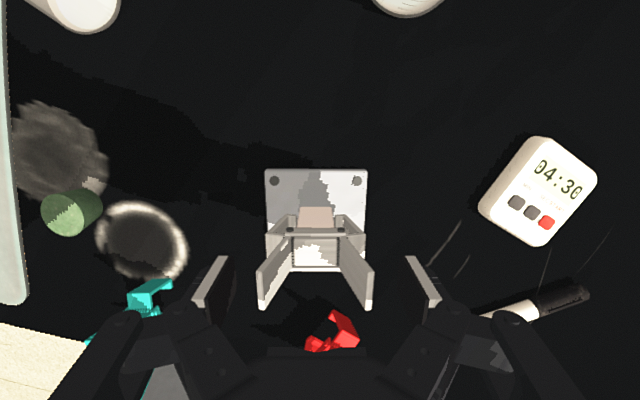

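The fingers straddle the clip symmetrically. The plate top edges are at (258,271)-(262,308) on the left and (370,271)-(372,306) on the right.

```bash
python3 - <<'E'
from h import *
P=[onz("w3",u,v,.097) for u,v in((258,271),(262,308),(371,271),(372,306))]
print(sum(P)/4,[p.round(4).tolist() for p in P])
E
python3 -m creep '[{"dx":0,"dy":0,"dz":0,"turn":0},{"dx":0,"dy":0,"dz":0,"turn":0},{"dx":0,"dy":0,"dz":0,"turn":0},{"dx":0,"dy":0,"dz":0,"turn":0},{"dx":0,"dy":0,"dz":0,"turn":0},{"dx":0,"dy":0,"dz":0,"turn":0},{"dx":0,"dy":0,"dz":0,"turn":0},{"dx":0,"dy":0,"dz":0,"turn":0}]' 1 40
```

```text
[ 0.57588327 -0.23104219  0.097     ] [[0.5799, -0.2034, 0.097], [0.5599, -0.2083, 0.097], [0.5912, -0.2532, 0.097], [0.5726, -0.2593, 0.097]]
time: 3.22
tcp_pos: [0.5772, -0.2311, 0.0699]
ee_rot: [[0.975, 0.221, 0.005], [0.221, -0.975, -0.002], [0.004, 0.003, -1.0]]
ft_force: [-2.5, 0.8, 9.9]
gripper_width: 0.376
finger_force: 43.2
```

```bash

python3 -m creep '[{"dx":0,"dy":0,"dz":-0.004,"turn":0},{"dx":0,"dy":0,"dz":-0.004,"turn":0},{"dx":0,"dy":0,"dz":-0.008,"turn":0},{"dx":0,"dy":0,"dz":-0.012,"turn":0},{"dx":0,"dy":0,"dz":-0.02,"turn":0},{"dx":0,"dy":0,"dz":-0.02,"turn":0},{"dx":0,"dy":0,"dz":-0.02,"turn":0},{"dx":0,"dy":0,"dz":-0.02,"turn":0},{"dx":0,"dy":0,"dz":-0.02,"turn":0},{"dx":0,"dy":0,"dz":0,"turn":0},{"dx":0,"dy":0,"dz":0,"turn":0}]'
```

```text
time: 4.13
tcp_pos: [0.576, -0.2312, 0.1963]
ee_rot: [[0.975, 0.22, 0.004], [0.22, -0.975, -0.002], [0.003, 0.003, -1.0]]
ft_force: [-0.9, -0.2, -2.7]
gripper_width: 0.375
finger_force: 42.3
```

```bash

python3 -m creep '[{"dx":-0.004,"dy":-0.016,"dz":0,"turn":0},{"dx":-0.008,"dy":-0.033,"dz":0,"turn":0},{"dx":-0.008,"dy":-0.034,"dz":0,"turn":0},{"dx":-0.008,"dy":-0.034,"dz":0,"turn":0},{"dx":-0.008,"dy":-0.034,"dz":0,"turn":0},{"dx":-0.008,"dy":-0.034,"dz":0,"turn":0},{"dx":-0.008,"dy":-0.034,"dz":0,"turn":0},{"dx":-0.008,"dy":-0.034,"dz":0,"turn":0},{"dx":-0.008,"dy":-0.034,"dz":0,"turn":0},{"dx":-0.008,"dy":-0.034,"dz":0,"turn":0},{"dx":-0.007,"dy":-0.021,"dz":0,"turn":0},{"dx":0,"dy":0,"dz":0,"turn":0}]'
python3 -m creep '[{"dx":0,"dy":0,"dz":0,"turn":0},{"dx":0,"dy":0,"dz":0,"turn":0}]'
python3 - <<'E'
from h import *
grab("wrist","w4");grab("side","s4");grab("scene","sc4")
a=cv2.resize(cv2.imread("pics/w4.png")[0:400,160:480],None,fx=1.5,fy=1.5,interpolation=cv2.INTER_CUBIC)
b=cv2.resize(cv2.imread("pics/s4.png")[130:270,315:395],None,fx=4,fy=4,interpolation=cv2.INTER_CUBIC)
c=np.zeros((600,800,3),np.uint8);c[:,:480]=a;c[:560,480:]=b
cv2.imwrite("pics/c4.png",c);print(ctrl.get_obs()["tcp_pos"])
print(proj("w4",[[.488,.089,.098]]),proj("s4",[[.488,.089,.098]]))
E
```

```text
time: 5.13
tcp_pos: [0.4146, 0.0879, 0.192]
ee_rot: [[0.974, 0.225, -0.006], [0.225, -0.974, 0.002], [-0.005, -0.003, -1.0]]
ft_force: [0.3, -0.0, -1.5]
gripper_width: 0.376
finger_force: 42.3
time: 5.3
tcp_pos: [0.4183, 0.0844, 0.1934]
ee_rot: [[0.975, 0.221, -0.001], [0.221, -0.975, -0.001], [-0.001, 0.0, -1.0]]
ft_force: [-0.4, 0.5, -0.5]
gripper_width: 0.377
finger_force: 42.3
[0.41903814 0.08386499 0.19394614]
[[329.50818665 121.41868876]] [[359.33606378 227.23848739]]
```

View pics/c4.png

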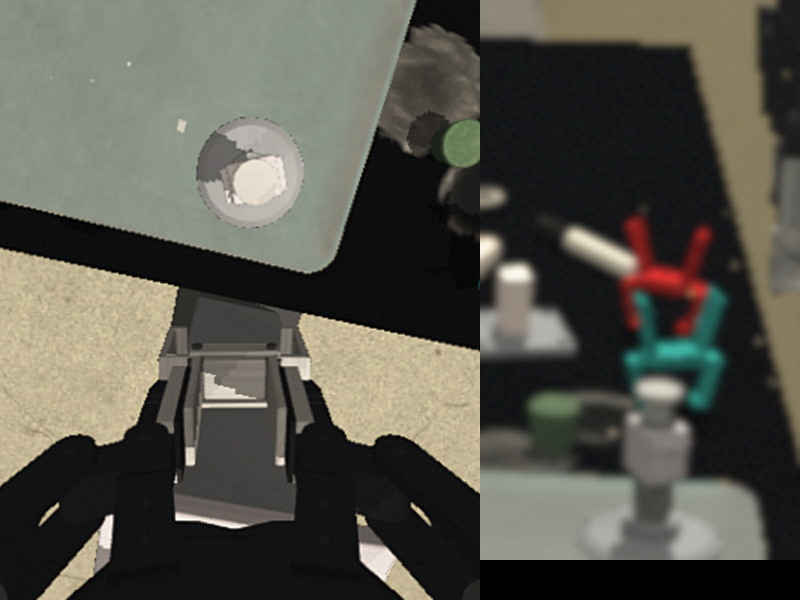

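The wrist picture shows the clip held square and the cell ahead of it, with the lid at w4 pixel (332.7,120.7), 3 px from the prediction. I'll zoom in for the head's yaw and the clip's height in the hand.

```bash
python3 - <<'E'
from h import *
T=ctrl.get_obs()["tcp_pos"]; print(proj("s4",[T]),proj("sc4",[T]))
u,v=proj("s4",[T])[0].astype(int); u2,v2=proj("sc4",[T])[0].astype(int)
a=cv2.resize(cv2.imread("pics/w4.png")[95:140,308:358],None,fx=10,fy=10,interpolation=cv2.INTER_CUBIC)
b=cv2.resize(cv2.imread("pics/s4.png")[v-22:v+28,u-30:u+30],None,fx=5,fy=5,interpolation=cv2.INTER_CUBIC)
d=cv2.resize(cv2.imread("pics/sc4.png")[v2-22:v2+28,u2-30:u2+30],None,fx=5,fy=5,interpolation=cv2.INTER_CUBIC)
c=np.zeros((520,800,3),np.uint8);c[:450,:500]=a;c[:250,500:]=b;c[260:510,500:]=d
cv2.imwrite("pics/c5.png",c);print(u,v,u2,v2)
E
```

```text
[[395.15351077 185.16827108]] [[337.4299414  212.91085615]]
395 185 337 212
```

View pics/c5.png

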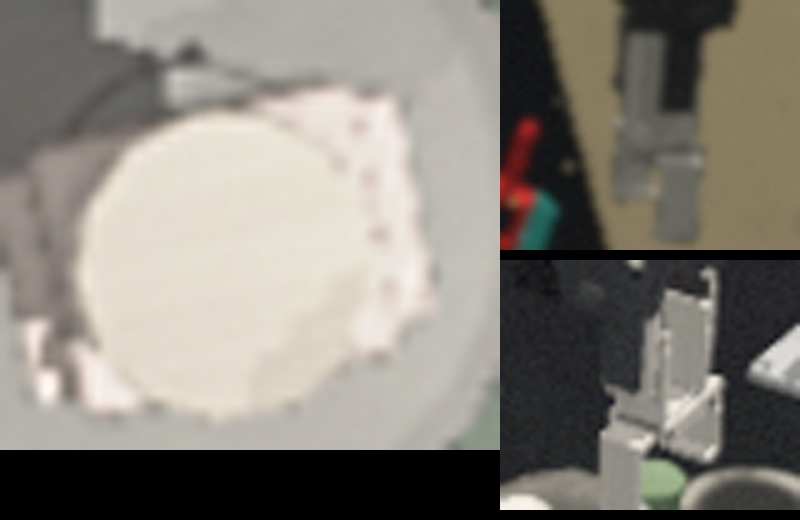

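Crop c5 shows the lid's centre at (227,265). The right lug's end edge runs (397,95)-(433,300), and the left lug's runs about (0,190)-(40,400). So the head is turned about 11° counter-clockwise in the image relative to the tool.

```bash
python3 - <<'E'
from h import *
f=lambda u,v,z:onz("w4",308+(u-4.5)/10,95+(v-4.5)/10,z)
ang=lambda d:np.degrees(np.arctan2(d[1],d[0]))
o=ctrl.get_obs();R=np.array(o["ee_rot"]);T=o["tcp_pos"]
print("toolx",ang(R[:,0]),"R edge",ang(f(397,95,.073)-f(433,300,.073)),"L",ang(f(0,190,.073)-f(40,400,.073)),"upper",ang(f(30,155,.08)-f(370,90,.08))-90)
lid=("w4",308+22.25,95+26.05)
print("lid .098",onz(*lid,.098),"tri",tri([lid,("scene0",311,240.5),("side0",359,228)]),tri([lid,("w2",22.1,170.9),("scene0",311,240.5)]))
g=lambda x,y,z:R.T@(onz("w4",160+x/1.5,y/1.5,z)-T)
for h in(.006,.008,.010): print("bridge",h,g(235,370,T[2]-.020+h),g(235,403,T[2]-.02+h), "y",g(203,385,T[2]-.02+h)[1],g(267,385,T[2]-.02+h)[1])
# plates top z = T-.02+.048
print("plates",[g(x,y,T[2]+.028).round(4) for x,y in((190,465),(282,465))], "lugs mid",(f(415,197,.073)+f(20,295,.073))/2)
E
```

```text
toolx 12.640003867228693 R edge 24.913040155700568 L 23.3840769118562 upper 23.225860687110284
lid .098 [0.48841344 0.08848506 0.098     ] tri [0.48830074 0.08772687 0.09634319] [0.48800844 0.08816824 0.09775964]
bridge 0.006 [-0.00036404 -0.000122    0.01400021] [-1.59551299e-02 -8.96865735e-05  1.40095453e-02] y -0.013325616645328862 0.013107347601123604
bridge 0.008 [ 0.00071574 -0.00012393  0.01199956] [-1.46750213e-02 -9.20245078e-05  1.20087784e-02] y -0.013157886342623807 0.01293544120270314
bridge 0.01 [ 0.00179552 -0.00012585  0.00999891] [-1.33949128e-02 -9.43624420e-05  1.00080115e-02] y -0.012990156039918764 0.012763534804282677
plates [array([-0.0127, -0.0148, -0.028 ]), array([-0.0126,  0.0152, -0.028 ])] lugs mid [0.4885096  0.08830021 0.073     ]
```

```bash

python3 -m creep '[{"dx":0.015,"dy":0.0026,"dz":0,"turn":0},{"dx":0.025,"dy":0.004,"dz":0,"turn":0},{"dx":0.02,"dy":0.003,"dz":0,"turn":0},{"dx":0.01,"dy":0.001,"dz":0,"turn":0},{"dx":0,"dy":0,"dz":0,"turn":-0.1},{"dx":0,"dy":0,"dz":0,"turn":-0.095},{"dx":0,"dy":0,"dz":0,"turn":0},{"dx":0,"dy":0,"dz":0,"turn":0},{"dx":0,"dy":0,"dz":0,"turn":0}]'
python3 - <<'E'
from h import *
o=ctrl.get_obs();R=np.array(o["ee_rot"]);print(o["tcp_pos"],R[:,0],R.T@(np.array([.4896,.0889,o["tcp_pos"][2]])-o["tcp_pos"]),o["ft_force"])
E
```

```text
time: 6.2
tcp_pos: [0.4891, 0.0895, 0.1941]
ee_rot: [[0.915, 0.403, -0.001], [0.403, -0.915, -0.0], [-0.001, -0.0, -1.0]]
ft_force: [-0.3, 0.1, 0.2]
gripper_width: 0.377
finger_force: 42.3
[0.48907244 0.08947837 0.19412491] [ 9.15269607e-01  4.02841500e-01 -5.22117754e-04] [ 2.49861946e-04  7.41889869e-04 -2.50529226e-07] [-0.30818465  0.14745584  0.23210803]
```

```bash

python3 -m creep '[{"dx":0,"dy":0.0007,"dz":0.01,"turn":0},{"dx":0,"dy":0,"dz":0.015,"turn":0},{"dx":0,"dy":0,"dz":0.015,"turn":0},{"dx":0,"dy":0,"dz":0.01,"turn":0},{"dx":0,"dy":0,"dz":0.008,"turn":0},{"dx":0,"dy":0,"dz":0.006,"turn":0},{"dx":0,"dy":0,"dz":0,"turn":0},{"dx":0,"dy":0,"dz":0,"turn":0},{"dx":0,"dy":0,"dz":0,"turn":0}]'
python3 -m creep '[{"dx":0,"dy":0,"dz":0.001,"turn":0},{"dx":0,"dy":0,"dz":0.001,"turn":0},{"dx":0,"dy":0,"dz":0.001,"turn":0},{"dx":0,"dy":0,"dz":0.001,"turn":0},{"dx":0,"dy":0,"dz":0,"turn":0},{"dx":0,"dy":0,"dz":0,"turn":0}]'
```

```text
time: 6.95
tcp_pos: [0.4903, 0.0892, 0.131]
ee_rot: [[0.914, 0.405, 0.001], [0.405, -0.914, 0.0], [0.001, 0.001, -1.0]]
ft_force: [0.3, 1.1, -1.3]
gripper_width: 0.374
finger_force: 42.3
time: 7.45
tcp_pos: [0.4895, 0.0892, 0.1262]
ee_rot: [[0.914, 0.405, -0.0], [0.405, -0.914, 0.0], [-0.0, -0.0, -1.0]]
ft_force: [0.6, -0.1, -0.2]
gripper_width: 0.376
finger_force: 42.3
```

```bash

python3 -m creep '[{"dx":0,"dy":0,"dz":0.001,"turn":0},{"dx":0,"dy":0,"dz":0.001,"turn":0},{"dx":0,"dy":0,"dz":0.001,"turn":0},{"dx":0,"dy":0,"dz":0,"turn":0},{"dx":0,"dy":0,"dz":0,"turn":0}]'
python3 -m creep '[{"dx":0,"dy":0,"dz":0.001,"turn":0},{"dx":0,"dy":0,"dz":0.001,"turn":0},{"dx":0,"dy":0,"dz":0.001,"turn":0},{"dx":0,"dy":0,"dz":0,"turn":0},{"dx":0,"dy":0,"dz":0,"turn":0}]'
```

```text
time: 7.87
tcp_pos: [0.4894, 0.0892, 0.1231]
ee_rot: [[0.914, 0.405, -0.0], [0.405, -0.914, -0.0], [-0.0, -0.0, -1.0]]
ft_force: [0.6, -0.2, -1.0]
gripper_width: 0.375
finger_force: 42.3
time: 8.28
tcp_pos: [0.4895, 0.0892, 0.1202]
ee_rot: [[0.914, 0.405, -0.0], [0.405, -0.914, 0.0], [-0.0, -0.0, -1.0]]
ft_force: [-0.2, -0.0, -0.4]
gripper_width: 0.375
finger_force: 42.3
```

```bash

python3 -m creep '[{"dx":0,"dy":0,"dz":0.001,"turn":0},{"dx":0,"dy":0,"dz":0.001,"turn":0},{"dx":0,"dy":0,"dz":0,"turn":0},{"dx":0,"dy":0,"dz":0,"turn":0}]'
python3 -m creep '[{"dx":0,"dy":0,"dz":0.001,"turn":0},{"dx":0,"dy":0,"dz":0.001,"turn":0},{"dx":0,"dy":0,"dz":0,"turn":0},{"dx":0,"dy":0,"dz":0,"turn":0}]'
```

```text
time: 8.62
tcp_pos: [0.4895, 0.0892, 0.1182]
ee_rot: [[0.914, 0.405, -0.0], [0.405, -0.914, -0.0], [-0.0, -0.0, -1.0]]
ft_force: [0.5, -0.6, -1.2]
gripper_width: 0.378
finger_force: 42.3
time: 8.95
tcp_pos: [0.4897, 0.0892, 0.1166]
ee_rot: [[0.914, 0.405, 0.0], [0.405, -0.914, -0.0], [0.0, 0.0, -1.0]]
ft_force: [-0.7, -0.1, 1.2]
gripper_width: 0.38
finger_force: 42.5
```

```bash

python3 -m creep '[{"dx":0,"dy":0,"dz":0.001,"turn":0},{"dx":0,"dy":0,"dz":0.001,"turn":0},{"dx":0,"dy":0,"dz":0,"turn":0},{"dx":0,"dy":0,"dz":0,"turn":0}]'
python3 -m creep '[{"dx":0,"dy":0,"dz":0.001,"turn":0},{"dx":0,"dy":0,"dz":0.001,"turn":0},{"dx":0,"dy":0,"dz":0,"turn":0},{"dx":0,"dy":0,"dz":0,"turn":0}]'
```

```text
time: 9.28
tcp_pos: [0.4898, 0.0892, 0.1144]
ee_rot: [[0.914, 0.405, 0.0], [0.405, -0.914, 0.0], [0.0, 0.0, -1.0]]
ft_force: [-1.7, -0.8, 1.5]
gripper_width: 0.373
finger_force: 42.6
time: 9.62
tcp_pos: [0.4897, 0.0892, 0.1124]
ee_rot: [[0.914, 0.405, 0.0], [0.405, -0.914, 0.0], [0.0, 0.0, -1.0]]
ft_force: [-0.8, 0.1, 3.1]
gripper_width: 0.377
finger_force: 42.6
```

```bash

python3 -m creep '[{"dx":0,"dy":0,"dz":0.001,"turn":0},{"dx":0,"dy":0,"dz":0.001,"turn":0},{"dx":0,"dy":0,"dz":0,"turn":0},{"dx":0,"dy":0,"dz":0,"turn":0}]'
python3 -m creep '[{"dx":0,"dy":0,"dz":0.001,"turn":0},{"dx":0,"dy":0,"dz":0.001,"turn":0},{"dx":0,"dy":0,"dz":0.001,"turn":0},{"dx":0,"dy":0,"dz":0,"turn":0},{"dx":0,"dy":0,"dz":0,"turn":0},{"dx":0,"dy":0,"dz":0,"turn":0}]'
python3 - <<'E'
from h import *
grab("scene","sc6");grab("side","s6")
c=np.zeros((600,800,3),np.uint8)
for k,n in enumerate(("sc6","s6")):
    u,v=proj(n,[[.488,.088,.075]])[0].astype(int)
    c[:600,400*k:400*k+400]=cv2.resize(cv2.imread(f"pics/{n}.png")[v-35:v+25,u-20:u+20],(400,600),interpolation=cv2.INTER_CUBIC)
cv2.imwrite("pics/c6.png",c)
o=ctrl.get_obs();print(o["tcp_pos"],o["ft_force"],o["wrist_torque"])
E
```

```text
time: 9.95
tcp_pos: [0.4897, 0.0892, 0.1103]
ee_rot: [[0.914, 0.405, 0.0], [0.405, -0.914, 0.0], [0.0, 0.0, -1.0]]
ft_force: [-0.5, 0.3, 3.2]
gripper_width: 0.375
finger_force: 42.6
time: 10.45
tcp_pos: [0.4897, 0.0892, 0.1074]
ee_rot: [[0.914, 0.405, 0.0], [0.405, -0.914, 0.0], [0.0, 0.0, -1.0]]
ft_force: [-0.0, -0.5, 4.4]
gripper_width: 0.377
finger_force: 42.7
[0.48969987 0.08915485 0.10739277] [-0.52243892 -0.15643558  4.05957688] [-0.00463237  0.02890988 -0.00534301]
```

The lid is about 9.5 mm down at roughly 5.3 N, which fits the spring model. The pads will swing back as they open, so I'll press slightly deeper first and open in stages.

```bash

python3 -m creep '[{"dx":0,"dy":0,"dz":0.001,"turn":0},{"dx":0,"dy":0,"dz":0.001,"turn":0},{"dx":0,"dy":0,"dz":0,"turn":0},{"dx":0,"dy":0,"dz":0,"turn":0}]'
python3 -m creep '[{"dx":0,"dy":0,"dz":0.001,"turn":0},{"dx":0,"dy":0,"dz":0,"turn":0},{"dx":0,"dy":0,"dz":0,"turn":0},{"dx":0,"dy":0,"dz":0,"turn":0}]' 0.1 20
```

```text
time: 10.88
tcp_pos: [0.4897, 0.0892, 0.1053]
ee_rot: [[0.914, 0.405, 0.0], [0.405, -0.914, 0.0], [0.0, 0.0, -1.0]]
ft_force: [0.1, 0.3, 4.9]
gripper_width: 0.38
finger_force: 42.7
time: 11.22
tcp_pos: [0.4897, 0.089, 0.1043]
ee_rot: [[0.914, 0.405, 0.0], [0.405, -0.914, -0.0], [0.0, 0.0, -1.0]]
ft_force: [-0.5, -2.2, 4.9]
gripper_width: 0.453
finger_force: 9.2
```

```bash

python3 -m creep '[{"dx":0,"dy":0,"dz":0.001,"turn":0},{"dx":0,"dy":0,"dz":0,"turn":0},{"dx":0,"dy":0,"dz":0,"turn":0},{"dx":0,"dy":0,"dz":0,"turn":0}]' -0.02
```

```text
time: 11.55
tcp_pos: [0.4896, 0.0891, 0.1033]
ee_rot: [[0.914, 0.405, 0.0], [0.405, -0.914, -0.0], [0.0, 0.0, -1.0]]
ft_force: [-0.4, -0.7, 4.4]
gripper_width: 0.508
finger_force: 8.5
```

```bash

python3 -m creep '[{"dx":0,"dy":0,"dz":0,"turn":0},{"dx":0,"dy":0,"dz":0,"turn":0},{"dx":0,"dy":0,"dz":0,"turn":0},{"dx":0,"dy":0,"dz":0,"turn":0}]' -0.1
```

```text
time: 11.88
tcp_pos: [0.4896, 0.0891, 0.1033]
ee_rot: [[0.914, 0.405, 0.0], [0.405, -0.914, -0.0], [0.0, 0.0, -1.0]]
ft_force: [-0.5, -1.4, 3.9]
gripper_width: 0.552
finger_force: 8.0
```

```bash

python3 -m creep '[{"dx":0,"dy":0,"dz":0,"turn":0},{"dx":0,"dy":0,"dz":0,"turn":0},{"dx":0,"dy":0,"dz":0,"turn":0},{"dx":0,"dy":0,"dz":0,"turn":0}]' -0.18
```

```text
time: 12.22
tcp_pos: [0.4896, 0.0892, 0.1032]
ee_rot: [[0.914, 0.405, -0.0], [0.405, -0.914, -0.0], [-0.0, 0.0, -1.0]]
ft_force: [-0.0, -0.0, 3.2]
gripper_width: 0.586
finger_force: 7.1
```

```bash

python3 -m creep '[{"dx":0,"dy":0,"dz":0,"turn":0},{"dx":0,"dy":0,"dz":0,"turn":0},{"dx":0,"dy":0,"dz":0,"turn":0},{"dx":0,"dy":0,"dz":0,"turn":0}]' -0.26
```

```text
time: 12.55
tcp_pos: [0.4889, 0.0893, 0.1026]
ee_rot: [[0.914, 0.405, -0.002], [0.405, -0.914, 0.0], [-0.001, -0.001, -1.0]]
ft_force: [0.8, -0.6, -0.2]
gripper_width: 0.63
finger_force: 0.0
```

```bash

python3 -m creep '[{"dx":0,"dy":0,"dz":0,"turn":0},{"dx":0,"dy":0,"dz":0,"turn":0},{"dx":0,"dy":0,"dz":0,"turn":0},{"dx":0,"dy":0,"dz":0,"turn":0},{"dx":0,"dy":0,"dz":0,"turn":0},{"dx":0,"dy":0,"dz":-0.005,"turn":0},{"dx":0,"dy":0,"dz":-0.01,"turn":0},{"dx":0,"dy":0,"dz":-0.015,"turn":0},{"dx":0,"dy":0,"dz":-0.02,"turn":0}]' -1
python3 -m creep '[{"dx":0,"dy":0,"dz":-0.03,"turn":0},{"dx":0,"dy":0,"dz":-0.03,"turn":0},{"dx":0,"dy":0,"dz":-0.03,"turn":0},{"dx":-0.03,"dy":0,"dz":0,"turn":0},{"dx":-0.01,"dy":0,"dz":0,"turn":0},{"dx":0,"dy":0,"dz":0,"turn":0},{"dx":0,"dy":0,"dz":0,"turn":0}]'
python3 - <<'E'
from h import *
grab("wrist","w7");grab("scene","sc7");grab("side","s7")
c=np.zeros((600,800,3),np.uint8)
for k,n in enumerate(("sc7","s7")):
    u,v=proj(n,[[.488,.088,.085]])[0].astype(int)
    c[:600,275*k:275*k+260]=cv2.resize(cv2.imread(f"pics/{n}.png")[v-35:v+25,u-13-6:u+13-6+7-7] if 0 else cv2.imread(f"pics/{n}.png")[v-35:v+25,u-20:u+20],(260,390),interpolation=cv2.INTER_CUBIC) if 0 else cv2.resize(cv2.imread(f"pics/{n}.png")[v-38:v+22,u-13:u+13],(260,600),interpolation=cv2.INTER_CUBIC)
u,v=proj("w7",[[.488,.088,.09]])[0].astype(int)
c[:300,550:800]=cv2.resize(cv2.imread("pics/w7.png")[v-36:v+36,u-30:u+30],(250,300),interpolation=cv2.INTER_CUBIC)
cv2.imwrite("pics/c7.png",c);print(u,v)
E
```

```text
time: 13.3
tcp_pos: [0.4886, 0.0892, 0.1534]
ee_rot: [[0.914, 0.405, -0.003], [0.405, -0.914, 0.0], [-0.002, -0.001, -1.0]]
ft_force: [0.3, -0.2, -0.6]
gripper_width: 0.999
finger_force: 0.0
time: 13.88
tcp_pos: [0.4524, 0.073, 0.243]
ee_rot: [[0.915, 0.405, -0.0], [0.405, -0.915, 0.0], [-0.0, -0.0, -1.0]]
ft_force: [0.1, 0.3, -0.2]
gripper_width: 1.003
finger_force: 0.0
316 148
```

View pics/c7.png

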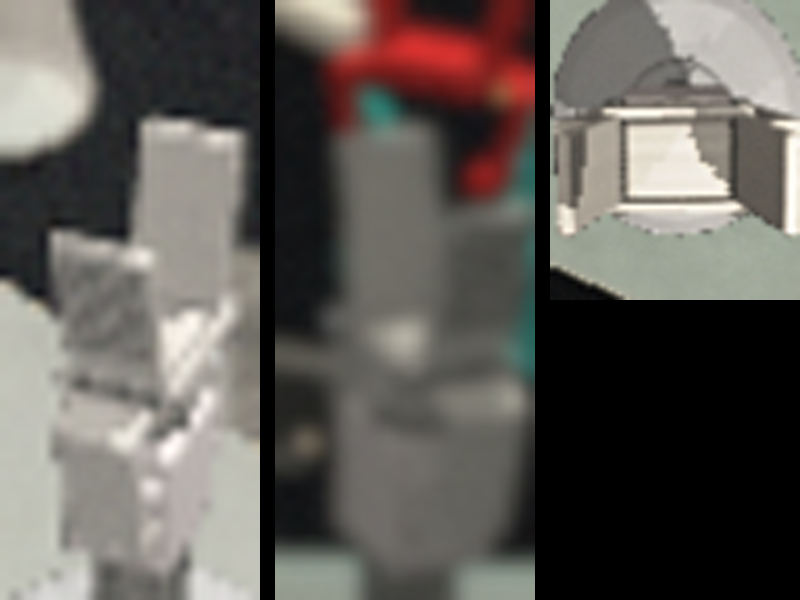

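The final crop shows the clip seated level on the head, its legs alongside the lugs and its plates spread. I'll check the spread numerically.

```bash
python3 - <<'E'
from h import *
g=cv2.cvtColor(cv2.imread("pics/w7.png"),cv2.COLOR_BGR2GRAY)
for r in (155,160,164,167,170): print(r,g[r,280:296].tolist(),g[r,338:356].tolist())
for wl,wr in((287,346),(287,350)):
  for z in(.138,.142): print(wl,wr,z,np.linalg.norm(onz("w7",wl,164,z)-onz("w7",wr,164,z)))
E
```

```text
155 [164, 165, 163, 164, 165, 164, 163, 158, 144, 145, 128, 86, 80, 112, 168, 165] [91, 90, 89, 88, 159, 244, 254, 245, 179, 163, 165, 164, 163, 164, 162, 160, 160, 162]
160 [164, 163, 163, 164, 162, 159, 161, 154, 138, 141, 122, 91, 113, 170, 167, 166] [92, 89, 86, 87, 160, 246, 252, 238, 165, 161, 164, 165, 167, 164, 163, 162, 161, 159]
164 [164, 164, 164, 165, 165, 163, 161, 171, 204, 229, 232, 207, 162, 162, 165, 165] [83, 88, 85, 90, 180, 251, 251, 230, 163, 158, 160, 161, 160, 159, 159, 158, 158, 156]
167 [162, 161, 163, 164, 164, 165, 162, 153, 170, 233, 242, 223, 167, 155, 153, 160] [166, 165, 154, 140, 191, 255, 254, 233, 164, 157, 160, 160, 159, 159, 159, 157, 158, 157]
170 [165, 164, 166, 166, 164, 164, 165, 164, 164, 161, 159, 159, 157, 157, 156, 157] [165, 164, 165, 166, 167, 164, 162, 161, 162, 162, 163, 161, 158, 155, 157, 157, 159, 154]
287 346 0.138 0.05176941111098713
287 346 0.142 0.05093206285634639
287 350 0.138 0.055281757882362295
287 350 0.142 0.05438759890927627
```

```bash
python3 - <<'E'
from h import *
print(ctrl.job_done())
E
```

```text
the job is handed in; nothing more can be done
None
```

The job is handed in at about 14 s: the clip looks latched under the cell's lugs (jaw about 0.05 rad from the last wrist picture, expected 0.04), holding the lid down with the gripper clear, but I got no verdict back.

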